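# Load two slide cassettes into the spring magazine

## Robot

A 7-joint arm with a two-finger parallel gripper is mounted at the origin on a cart in front of the work surface, level with it; the furniture and walls round the work are solid. World frame = base frame: x ahead of the robot, y to its left, z up, the work surface at z = 0. Lengths are in m, angles in rad, forces in N, time in s.
With the tool pointing down it reaches from about 0.4 to 0.925 m from the base axis. Payload 5.6 kg.
Tool frame: the origin (TCP) lies at the very end of the fingers, on their centre line; the grasp point (between the pads) lies 19 mm behind it (grip_point_offset is the distance from the TCP to the grasp point, in m); z points along the fingers, y is the line along which they close (so a half turn about z gives the same grasp; the last joint's range is limited). The gripper opens to 85 mm and grips with 20 to 120 N. Pads are 22 mm wide; open, the fingers measure 114 mm over their backs; the gripper's body (76 mm by 85 mm) begins 54 mm behind the grasp point. The pads swing forward as they close: fully open they stand 13 mm farther back than shut.
Start: joints at [1.293, 0.468, -0.012, 1.603, 0.006, 1.071, -0.056], TCP at [0.151, -0.632, 0.231] pointing down, gripper open.
Joint ranges: [-2.53, 2.53], [-0.31, 2.02], [-1.57, 1.55], [0.28, 2.44], [-1.29, 4.43], [0.15, 1.84], [-2.92, 2.92]. Speed limits (rad/s): [2.57, 2.57, 3.14, 3.14, 3.14, 3.14, 3.14].

## Interface

Orientations are given as a 3x3 rotation matrix whose columns are the frame's x, y, z axes.
In Python, from station import * gives the robot as it stands.
- The arm moves only by the tool move_arm, never from a script. Its argument "targets" is a list of rows, each an object with "delta_pos": the shift along the world's x, y, z in m, a list of three; "rotation": the turn, a rotation vector about the world's x, y, z in rad, a list of three; "jaw": the opening, from 0 (shut) to 1 (fully open). A call has 1 to 12 rows; each row shifts and turns the commanded pose from where the row before left it; what a row does not reach is not made up. A row lasts 1/12 s, in which the tool goes at most 41.7 mm and 7.16 degrees, less where a joint would pass 70% of its speed; a pose out of reach is approached as far as the arm can. A call with a gripper value outside its range is refused whole. The fingers move at their own pace and stop on an object; "squeeze" is the grip in N (left out, the last holds). Time passes only in rows, so rows that do not move let the fingers close. It gives the time, the measured TCP pose, the force, the opening and the grip force at its end, in the units of the state.
- observe(): the state, without advancing time (a new reading comes with each control period).
- get_image(name): name is "scene" or "top" or "wrist"; returns a dict with "img" (400x640x3 uint8, blue, green, red), "camera_matrix" (3x3 intrinsics, pixels), "cam_to_world" (4x4, takes a point from camera to world coordinates). Camera axes: x right, y up, looking along -z (the intrinsics and any distortion apply to the point x, -y, -z); pixel columns grow to the right and rows downward; lengths in m; the calibration is good to about 2 mm. A picture is of the moment at which its call begins. There is no depth.
- job_done(): hands the job in; it is judged then, once.
The state is a dict: "clock": time; "joint_positions": joint angles; "joint_velocities": joint speeds; "joint_efforts": joint torques, N m; "ee_pos": TCP position; "ee_rot": TCP orientation; "force": force on the tool from outside, world axes, zero at the start; "ft_torque": the same for the moment, N m; "gripper_width": finger opening in m; "finger_force": force on a finger pad.
Only numpy, scipy, OpenCV 4.12 (cv2) and the standard library are available. Lean on these libraries where they do the work, as an engineer would, in place of code of your own. Each camera call takes 0.05 s, during which the arm holds its last target. There are 200 camera calls.

## Task

Load both small grey slide cassettes into the spring-loaded magazine, one at a time: lay each lengthwise in the mouth and press it straight down until the two sprung lips snap shut over it. Leave both cassettes held inside under the lips, one on top of the other.

Things in the scene. Friction and masses are not known exactly. Their poses are not given: they have to be found in the camera images.
- cassette_a_center (a point): Small grey slide cassette, 90 (x) x 36 (y) x 28 mm: a body 19 mm high, on it a lid 9 mm high, 90 long but only 28 mm wide, pale label on top. 40 to 80 g, ends alike. Point: its centre, 14 mm above its underside; x lengthwise, z up. Grip across the body (y) at mid-length. A similar larger cassette (130x60 mm) on the table does not fit and is not wanted.
- cassette_b_center (a point): The second small cassette, identical to cassette_a; either may be loaded first. Pressed 4 to 8 mm past the lips (centre 18 to 22 mm below the magazine_mouth point) and let go, a cassette is lifted by the sprung floor against the lips, its centre 14 mm below that point; a second one pushes the first down 28 mm further.
- magazine_mouth (a point): Fixed aluminium magazine, open at the top and, over the middle 66 mm, down both long sides (y), so fingers can go down with a cassette. Point: mid-shaft, level with the underside of the lips, 96 mm above the table; x along its length, z up. Shaft 95 (x) x 39 mm (y). Its walls rise 14 mm above the point, then flare out 10 mm up to 26 mm above it. Base plate 150x88 mm.
- lip_a (a joint): One of two alike sprung steel lips, at the shaft's +x and -x ends (this: +x), sticking 7 mm in. 0 m: shut; grows to 0.010 as it is driven back. Its top is a ramp from 9 to 2 mm above the mouth point, its underside flat. A cassette laid in the mouth rests on the ramps, underside 6 mm above the point; 7 to 15 N presses it through, then the lips snap shut over it.
- follower (a joint): The sprung floor of the magazine (black, 88x26 mm). 0 m: up, empty, 3 mm below the mouth point; grows as it is pressed down, to 0.068 at most. 5 N upward at 0, 8 N at 0.06. About 0.025 with one cassette held under the lips, 0.053 with two.
Not all that is in view belongs to the job. Leave any purple look-alike of the part that bears cassette_b_center alone.

How it is judged:
On the way, in this order (a step that is already met when the one before it is completed fails the run):
1. one small cassette alone is inside the magazine below the lips ((((horizontal distance between cassette_a_center and magazine_mouth below 0.012 m and z of cassette_a_center in the frame of magazine_mouth below -0.008 m and angle between cassette_a_center's own z axis and vertical below 0.2 rad) and not (horizontal distance between cassette_b_center and magazine_mouth below 0.012 m and z of cassette_b_center in the frame of magazine_mouth below -0.008 m and angle between cassette_b_center's own z axis and vertical below 0.2 rad)) or ((horizontal distance between cassette_b_center and magazine_mouth below 0.012 m and z of cassette_b_center in the frame of magazine_mouth below -0.008 m and angle between cassette_b_center's own z axis and vertical below 0.2 rad) and not (horizontal distance between cassette_a_center and magazine_mouth below 0.012 m and z of cassette_a_center in the frame of magazine_mouth below -0.008 m and angle between cassette_a_center's own z axis and vertical below 0.2 rad)))), for 0.2 s.
2. both small cassettes are inside the magazine below the lips (horizontal distance between each of cassette_a_center, cassette_b_center and magazine_mouth below 0.012 m and z of each of cassette_a_center, cassette_b_center in the frame of magazine_mouth below -0.008 m and angle between each of cassette_a_center, cassette_b_center's own z axis and vertical below 0.2 rad), for 0.2 s.
At the end, for the whole second after the job is handed in: Both small cassettes lie flat (within 0.2 rad) and still in the magazine, one on the other, held below the lips: each centre at least 8 mm below the lips' underside and within 12 mm of the shaft's middle (all of step 2 and linear speed of each of cassette_a, cassette_b below 0.02 m/s); the robot touches nothing.
It also fails if it takes over 64 s, if anything falls off the work surface, if the arm or the gripper's body presses on something with over 40 N, if the wrist force passes 120 N, or if a joint passes its speed limit or range.

## Working session

There is one attempt and no reset: what is moved stays moved. The work goes in short steps, Python scripts to look and compute and a tool call to move; the robot and the scene stay as the last step left them, time stands still between calls to the robot, and variables do not carry over. Pictures are saved under pics/ and viewed, at most 11 in all, crops included, and the job is handed in when it is done.

Besides the shell and the picture viewer there is one more tool, called after "Emit:" in YAML: its name, and indented under it one key for each argument. move_arm: Moves the arm, as the interface text tells. Its arguments: {"type":"object","properties":{"targets":{"type":"array"},"squeeze":{"type":"number"}},"required":["targets"]}

```bash
mkdir -p pics
cat > h.py <<'E'
import numpy as np, cv2
from station import *
def snap(name,fn):
    d=get_image(name); cv2.imwrite('pics/'+fn,d['img']); np.savez('pics/'+fn+'.npz',K=d['camera_matrix'],T=d['cam_to_world'],img=d['img']); return d
def load(fn): return np.load('pics/'+fn+'.npz')
def ray(d,uv):
    K,T=d['K'],d['T']; p=np.linalg.inv(K)@[uv[0],uv[1],1]
    return T[:3,3], T[:3,:3]@np.array([p[0],-p[1],-p[2]])
def onz(d,uv,z):
    o,r=ray(d,uv); return o+r*(z-o[2])/r[2]
def proj(d,P):
    q=np.linalg.inv(d['T'])@np.append(P,1); v=d['K']@[q[0],-q[1],-q[2]]; return v[:2]/v[2]
E
python3 - <<'E'
from h import *
s=observe(); print(s['ee_pos'],s['ee_rot'],s['clock'])
for n in('top','scene'):
    d=snap(n,n+'1.png'); print(d['cam_to_world'][:3,3].round(3),d['camera_matrix'].round(1).tolist(), [k for k in d])
E
```

```text
[ 0.15100805 -0.63163248  0.23034467] [[ 9.72580305e-01  2.32566712e-01 -5.24854961e-04]
 [ 2.32567275e-01 -9.72578850e-01  1.68627881e-03]
 [-1.18290514e-04 -1.76210565e-03 -9.99998440e-01]] 0.0
[0.412 0.103 0.919] [[399.5, 0.0, 328.7], [0.0, 399.5, 202.1], [0.0, 0.0, 1.0]] ['img', 'camera_matrix', 'cam_to_world']
[ 0.298 -0.469  0.696] [[495.1, 0.0, 315.8], [0.0, 495.1, 200.2], [0.0, 0.0, 1.0]] ['img', 'camera_matrix', 'cam_to_world']
```

View pics/top1.png

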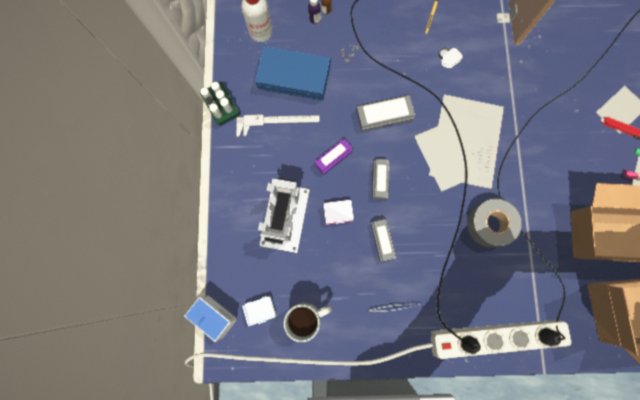

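View pics/scene1.png

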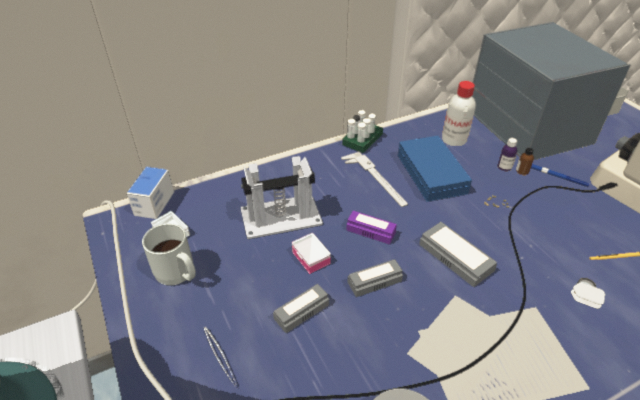

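Run:
```python
from h import *
d=load('top1.png'); img=d['img']; hsv=cv2.cvtColor(img,cv2.COLOR_BGR2HSV)
print(d['T'][:3,:3].round(2).tolist())
def blobs(m,box,amin,z,tag):
    x0,y0,x1,y1=box; mm=np.zeros_like(m); mm[y0:y1,x0:x1]=m[y0:y1,x0:x1]
    for c in cv2.findContours(mm,cv2.RETR_EXTERNAL,cv2.CHAIN_APPROX_NONE)[0]:
        if cv2.contourArea(c)<amin: continue
        r=cv2.minAreaRect(c); W=np.array([onz(d,p,z)[:2] for p in cv2.boxPoints(r)])
        e=[W[1]-W[0],W[2]-W[1]]; L=max(e,key=np.linalg.norm)
        print(tag,np.round(r[0],1),W.mean(0).round(4),[round(float(np.linalg.norm(v)),4) for v in e],'yaw',np.degrees(np.arctan2(L[1],L[0])).round(1))
white=((hsv[...,1]<40)&(hsv[...,2]>205)).astype(np.uint8)
blobs(white,(365,150,400,270),60,.028,'label')
black=((hsv[...,2]<60)&(hsv[...,1]<120)).astype(np.uint8)
blobs(black,(255,175,312,255),60,.093,'follower')
grey=(hsv[...,1]<70).astype(np.uint8)
blobs(grey,(255,170,314,256),60,.005,'plate')
blobs(grey,(360,150,402,270),60,.019,'cass')
c=np.vstack([cv2.resize(img[165:265,245:415],None,fx=4,fy=4,interpolation=cv2.INTER_CUBIC)])
cv2.imwrite('pics/crop1.png',c)
```

```text
[[-0.02, 0.98, -0.18], [-1.0, -0.02, 0.0], [-0.0, 0.18, 0.98]]
label [383.9 239.4] [ 0.4903 -0.0201] [0.0208, 0.063] yaw -168.8
label [381.5 178. ] [ 0.6312 -0.0216] [0.0208, 0.0614] yaw 177.2
follower [279.7 210.7] [0.5498 0.204 ] [0.0756, 0.0226] yaw -11.6
plate [279.  213.2] [0.5599 0.2165] [0.1727, 0.1245] yaw -10.6
cass [381.6 240.2] [ 0.4903 -0.0164] [0.1444, 0.0783] yaw -11.4
cass [383.9 178.2] [ 0.6331 -0.0284] [0.068, 0.1002] yaw -175.7
```

View pics/crop1.png

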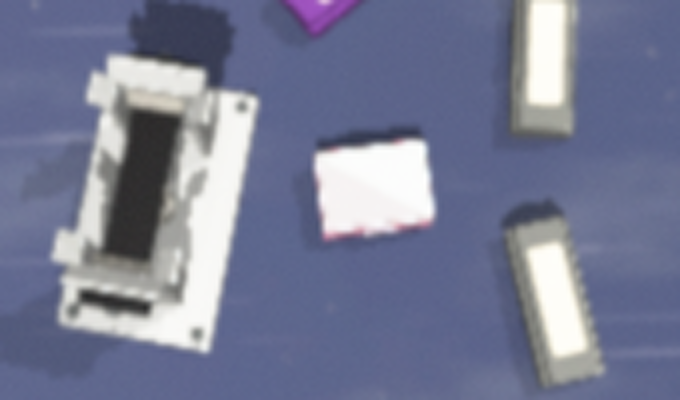

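Emit:
move_arm:
  targets:
    - {"delta_pos": [0.019,0.034,0],"rotation": [0,0,0],"jaw": 1}
    - {"delta_pos": [0.019,0.034,0],"rotation": [0,0,0],"jaw": 1}
    - {"delta_pos": [0.019,0.034,0],"rotation": [0,0,0],"jaw": 1}
    - {"delta_pos": [0.019,0.034,0],"rotation": [0,0,0],"jaw": 1}
    - {"delta_pos": [0.019,0.034,0],"rotation": [0,0,0],"jaw": 1}
    - {"delta_pos": [0.019,0.034,0],"rotation": [0,0,0],"jaw": 1}
    - {"delta_pos": [0.019,0.034,0],"rotation": [0,0,0],"jaw": 1}
    - {"delta_pos": [0.019,0.034,0],"rotation": [0,0,0],"jaw": 1}
    - {"delta_pos": [0.019,0.034,0],"rotation": [0,0,0],"jaw": 1}
    - {"delta_pos": [0.019,0.034,0],"rotation": [0,0,0],"jaw": 1}
    - {"delta_pos": [0.019,0.034,0],"rotation": [0,0,-0.02],"jaw": 1}
    - {"delta_pos": [0.019,0.034,0],"rotation": [0,0,-0.02],"jaw": 1}

```text
clock: 1.1
ee_pos: [0.3795, -0.2224, 0.2313]
ee_rot: [[0.981, 0.192, -0.0], [0.192, -0.981, -0.0], [-0.0, 0.0, -1.0]]
force: [0.1, 0.4, 0.4]
gripper_width: 0.085
finger_force: 0.0
```

Run:
```python
from h import *
s=observe(); print(s['ee_pos'],s['ee_rot'].round(3).tolist() if hasattr(s['ee_rot'],'round') else s['ee_rot'],s['clock'],s['joint_positions'],s['force'])
```

```text
[ 0.37945729 -0.2223709   0.23128232] [[0.981, 0.192, -0.0], [0.192, -0.981, -0.0], [-0.0, 0.0, -1.0]] 1.1 [ 0.72685598  0.12875795 -0.29284923  2.07620494  0.04622356  0.94257982
 -0.96813299] [0.10478213 0.3990427  0.3532669 ]
```

Emit:
move_arm:
  targets:
    - {"delta_pos": [0.018,0.034,0],"rotation": [0,0,0],"jaw": 1}
    - {"delta_pos": [0.018,0.034,0],"rotation": [0,0,0],"jaw": 1}
    - {"delta_pos": [0.018,0.034,-0.01],"rotation": [0,0,0],"jaw": 1}
    - {"delta_pos": [0.018,0.034,-0.015],"rotation": [0,0,0],"jaw": 1}
    - {"delta_pos": [0.019,0.033,-0.02],"rotation": [0,0,0],"jaw": 1}
    - {"delta_pos": [0.019,0.033,-0.015],"rotation": [0,0,0],"jaw": 1}
    - {"delta_pos": [0,0,0],"rotation": [0,0,0],"jaw": 1}
    - {"delta_pos": [0,0,0],"rotation": [0,0,0],"jaw": 1}

```text
clock: 1.77
ee_pos: [0.4883, -0.0208, 0.1707]
ee_rot: [[0.98, 0.198, -0.003], [0.198, -0.98, 0.001], [-0.002, -0.002, -1.0]]
force: [-0.3, -0.4, -0.5]
gripper_width: 0.0855
finger_force: 0.0
```

Run:
```python
from h import *
d=snap('wrist','w1.png'); print(d['cam_to_world'].round(3).tolist(), d['camera_matrix'].round(0).tolist())
```

```text
[[0.2, 0.938, 0.284, 0.56], [-0.98, 0.192, 0.055, -0.007], [-0.002, -0.289, 0.957, 0.313], [0.0, 0.0, 0.0, 1.0]] [[327.0, 0.0, 320.0], [0.0, 327.0, 202.0], [0.0, 0.0, 1.0]]
```

View pics/w1.png

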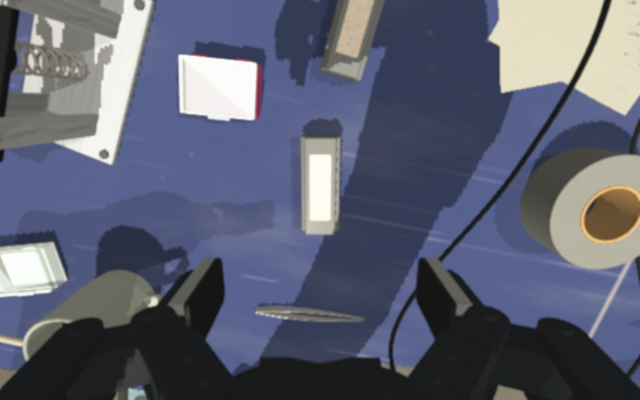

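```bash
cat >> h.py <<'E'
def label(d,box,z=.028,lo=205,smax=40):
    x0,y0,x1,y1=box; hsv=cv2.cvtColor(d['img'],cv2.COLOR_BGR2HSV)
    m=((hsv[...,1]<smax)&(hsv[...,2]>lo)).astype(np.uint8); mm=np.zeros_like(m); mm[y0:y1,x0:x1]=m[y0:y1,x0:x1]
    c=max(cv2.findContours(mm,cv2.RETR_EXTERNAL,cv2.CHAIN_APPROX_NONE)[0],key=cv2.contourArea)
    P=np.array([onz(d,p[0],z)[:2] for p in c]).astype(np.float32)*1000
    r=cv2.minAreaRect(P); b=cv2.boxPoints(r); e=[b[1]-b[0],b[2]-b[1]]; L=max(e,key=np.linalg.norm)
    return np.round(r[0],1),np.round(r[1],1),round(float(np.degrees(np.arctan(L[1]/L[0]))),1)
E
python3 - <<'E'
from h import *
d=load('w1.png'); print(label(d,(290,130,350,240))); print(proj(d,[.490,-.02,.028]))
s=observe();R=s['ee_rot'];print(s['ee_pos'],np.degrees(np.arctan2(R[1][0],R[0][0])))
E
```

```text
(array([488.3, -21.4]), array([62.2, 19.7]), 11.0)
[318.84455245 186.39941935]
[ 0.48810913 -0.022773    0.17122974] 11.257982429391427
```

Emit:
move_arm:
  squeeze: 60
  targets:
    - {"delta_pos": [0,0.001,-0.035],"rotation": [0,0,0],"jaw": 1}
    - {"delta_pos": [0,0,-0.038],"rotation": [0,0,0],"jaw": 1}
    - {"delta_pos": [0,0,-0.038],"rotation": [0,0,0],"jaw": 1}
    - {"delta_pos": [0,0,-0.03],"rotation": [0,0,0],"jaw": 0.8}
    - {"delta_pos": [0,0,-0.018],"rotation": [0,0,0],"jaw": 0.6}
    - {"delta_pos": [0,0,-0.008],"rotation": [0,0,0],"jaw": 0.6}
    - {"delta_pos": [0,0,0],"rotation": [0,0,0],"jaw": 0.55}
    - {"delta_pos": [0,0,0],"rotation": [0,0,0],"jaw": 0.5}

```text
clock: 2.48
ee_pos: [0.4891, -0.0232, 0.0058]
ee_rot: [[0.981, 0.192, 0.001], [0.192, -0.981, -0.001], [0.001, 0.001, -1.0]]
force: [-0.7, -0.2, -0.0]
gripper_width: 0.043
finger_force: 0.0
```

Emit:
move_arm:
  targets:
    - {"delta_pos": [0,0.002,-0.003],"rotation": [0,0,0],"jaw": 0.45}
    - {"delta_pos": [0,0,0],"rotation": [0,0,0],"jaw": 0.3}
    - {"delta_pos": [0,0,0],"rotation": [0,0,0],"jaw": 0.2}
    - {"delta_pos": [0,0,0],"rotation": [0,0,0],"jaw": 0.2}
    - {"delta_pos": [0,0,0],"rotation": [0,0,0],"jaw": 0.2}

```text
clock: 2.9
ee_pos: [0.49, -0.0204, 0.0035]
ee_rot: [[0.981, 0.193, 0.003], [0.193, -0.981, -0.0], [0.003, 0.001, -1.0]]
force: [-0.2, -1.0, 7.2]
gripper_width: 0.0347
finger_force: 60.6
```

Emit:
move_arm:
  targets:
    - {"delta_pos": [0,0,0.03],"rotation": [0,0,0],"jaw": 0.2}
    - {"delta_pos": [0,0,0.04],"rotation": [0,0,0],"jaw": 0.2}
    - {"delta_pos": [0,0,0.04],"rotation": [0,0,0],"jaw": 0.2}
    - {"delta_pos": [-0.004,0.026,0.013],"rotation": [0,0,-0.05],"jaw": 0.2}
    - {"delta_pos": [-0.004,0.026,0.013],"rotation": [0,0,-0.05],"jaw": 0.2}
    - {"delta_pos": [-0.004,0.026,0.013],"rotation": [0,0,-0.05],"jaw": 0.2}
    - {"delta_pos": [-0.004,0.026,0.013],"rotation": [0,0,-0.05],"jaw": 0.2}
    - {"delta_pos": [-0.004,0.026,0.013],"rotation": [0,0,-0.05],"jaw": 0.2}
    - {"delta_pos": [-0.004,0.026,0.013],"rotation": [0,0,-0.05],"jaw": 0.2}
    - {"delta_pos": [-0.004,0.026,0.013],"rotation": [0,0,-0.05],"jaw": 0.2}
    - {"delta_pos": [-0.004,0.026,0.013],"rotation": [0,0,-0.05],"jaw": 0.2}
    - {"delta_pos": [0,0,0],"rotation": [0,0,0],"jaw": 0.2}

```text
clock: 3.9
ee_pos: [0.4564, 0.1943, 0.2194]
ee_rot: [[0.98, -0.198, 0.006], [-0.198, -0.98, 0.005], [0.005, -0.006, -1.0]]
force: [0.8, 0.8, -0.6]
gripper_width: 0.0346
finger_force: 60.4
```

Run:
```python
from h import *
d=snap('wrist','w2.png'); print(d['cam_to_world'][:3,3].round(3)); s=observe();R=s['ee_rot'];print(s['ee_pos'],np.degrees(np.arctan2(R[1][0],R[0][0])))
```

```text
[0.527 0.178 0.362]
[0.45648136 0.19114687 0.21799155] -11.448403906647492
```

View pics/w2.png

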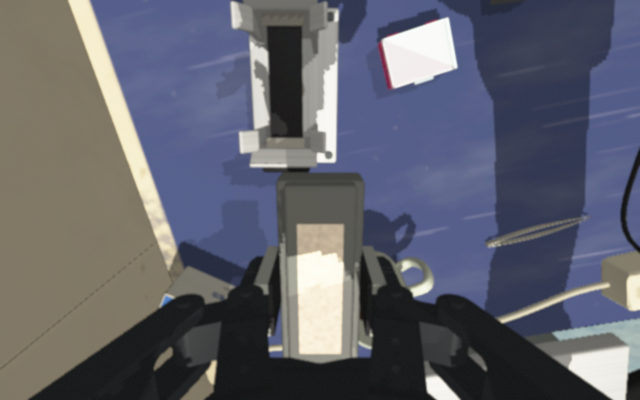

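Run:
```python
from h import *
d=load('w2.png'); img=d['img']; hsv=cv2.cvtColor(img,cv2.COLOR_BGR2HSV)
m=np.zeros((400,640),np.uint8); m[10:150,255:312]=(hsv[10:150,255:312,2]<60)
m=cv2.morphologyEx(m,cv2.MORPH_OPEN,np.ones((5,5)))
c=max(cv2.findContours(m,0,cv2.CHAIN_APPROX_NONE)[0],key=cv2.contourArea); print(cv2.boundingRect(c))
P=np.array([onz(d,p[0],.093)[:2] for p in c]).astype(np.float32)*1000
r=cv2.minAreaRect(P);print(r, cv2.fitLine(P,1,0,.01,.01).ravel())
# mouth frame projected: check corners
a=np.radians(-11.3)
C=np.array([.550,.204])
for z,hx,hy in((.122,.0575,.0295),(.093,.044,.013)):
  for sx in(-1,1):
    for sy in(-1,1):
      q=C+np.array([[np.cos(a),-np.sin(a)],[np.sin(a),np.cos(a)]])@[sx*hx,sy*hy]; print(z,sx,sy,proj(d,[*q,z]).round(0))
cv2.imwrite('pics/crop2.png',cv2.resize(img[0:190,220:360],None,fx=3.1,fy=3.1,interpolation=cv2.INTER_CUBIC))
# held cassette yaw/centre: edges of lid at its height
print(observe()['ee_pos'])
```

```text
(267, 26, 35, 111)
((549.1036376953125, 203.61282348632812), (25.436010360717773, 80.54833984375), 77.71784210205078) [ 9.8028636e-01 -1.9758190e-01  5.8765369e+02  1.9508504e+02]
0.122 -1 -1 [322. 162.]
0.122 -1 1 [242. 162.]
0.122 1 -1 [322. -16.]
0.122 1 1 [230. -16.]
0.093 -1 -1 [302. 140.]
0.093 -1 1 [270. 140.]
0.093 1 -1 [300.  19.]
0.093 1 1 [264.  19.]
[0.45648136 0.19114687 0.21799155]
```

View pics/crop2.png

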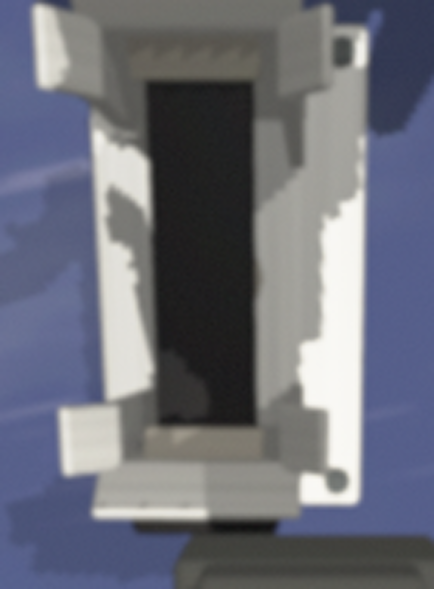

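Run:
```python
from h import *
d=load('w2.png'); g=cv2.cvtColor(d['img'],cv2.COLOR_BGR2GRAY).astype(int)
print(g[165:192,320].tolist()); print(g[180:240:2,320].tolist());print(g[345:365,320].tolist()); print(g[210,270:370].tolist())
a=np.radians(-11.45); u=np.array([np.cos(a),np.sin(a)]); v=np.array([-u[1],u[0]])
T=np.array([.4565,.1925])
for p,z in(((320,176),.243),((320,184),.243),((320,223),.243),((320,357),.243),((279,210),.234),((362,210),.234),((286,210),.243),((354,210),.243)):
  q=onz(d,p,z)[:2]-T; print(p,(q@u).round(4),(q@v).round(4))
```

```text
[99, 98, 97, 98, 99, 99, 96, 82, 71, 65, 65, 65, 65, 65, 66, 70, 71, 68, 66, 67, 70, 79, 84, 87, 90, 90, 89]
[70, 68, 67, 79, 87, 90, 91, 89, 90, 89, 90, 89, 90, 90, 90, 90, 91, 90, 90, 89, 90, 93, 146, 172, 171, 174, 172, 169, 170, 176]
[244, 243, 242, 241, 241, 240, 240, 237, 220, 180, 153, 147, 147, 146, 146, 148, 141, 118, 81, 43]
[99, 99, 99, 100, 99, 95, 85, 77, 70, 69, 69, 70, 68, 69, 71, 77, 82, 87, 89, 90, 89, 90, 89, 90, 89, 89, 89, 90, 90, 88, 90, 90, 90, 90, 90, 90, 90, 90, 89, 89, 90, 90, 90, 90, 90, 90, 90, 89, 90, 89, 90, 91, 90, 90, 89, 88, 90, 90, 91, 89, 90, 89, 90, 90, 89, 90, 91, 89, 90, 90, 89, 90, 90, 89, 89, 89, 90, 90, 89, 89, 89, 90, 89, 88, 88, 85, 83, 86, 89, 89, 89, 87, 83, 79, 78, 76, 71, 67, 65, 65]
(320, 176) 0.0471 0.0009
(320, 184) 0.044 0.0009
(320, 223) 0.0285 0.0009
(320, 357) -0.0342 0.0007
(279, 210) 0.0309 0.0178
(362, 210) 0.031 -0.0163
(286, 210) 0.0338 0.0139
(354, 210) 0.0339 -0.0121
```

Emit:
move_arm:
  squeeze: 80
  targets:
    - {"delta_pos": [0.028,0.003,0],"rotation": [0,0,0],"jaw": 0.2}
    - {"delta_pos": [0.034,0.004,0],"rotation": [0,0,0],"jaw": 0.2}
    - {"delta_pos": [0.032,0.003,0],"rotation": [0,0,0],"jaw": 0.2}
    - {"delta_pos": [0,0,-0.025],"rotation": [0,0,0],"jaw": 0.2}
    - {"delta_pos": [0,0,-0.025],"rotation": [0,0,0],"jaw": 0.2}
    - {"delta_pos": [0,0,-0.025],"rotation": [0,0,0],"jaw": 0.2}
    - {"delta_pos": [0,0,0],"rotation": [0,0,0],"jaw": 0.2}

```text
clock: 4.53
ee_pos: [0.5474, 0.1947, 0.1357]
ee_rot: [[0.979, -0.205, -0.009], [-0.205, -0.979, -0.004], [-0.008, 0.006, -1.0]]
force: [-1.6, -0.4, -1.0]
gripper_width: 0.034
finger_force: 85.3
```

Run:
```python
from h import *
for i in range(2):
  s=observe();R=s['ee_rot'];print(s['ee_pos'],np.degrees(np.arctan2(R[1][0],R[0][0])),s['force'])
d=snap('scene','s2.png'); snap('wrist','w3.png'); i=d['img'][120:270,200:360]
t=cv2.imread('pics/w3.png')[60:360,180:460]
cv2.imwrite('pics/s2c.png',np.hstack([cv2.resize(i,(480,450)),cv2.resize(t,(320,450))[:, :320]]))
```

```text
[0.54739501 0.19470858 0.13573371] -11.817792653065313 [-1.58451187 -0.44700618 -0.98354354]
[0.54739501 0.19470858 0.13573371] -11.817792653065313 [-1.58451187 -0.44700618 -0.98354354]
```

View pics/s2c.png

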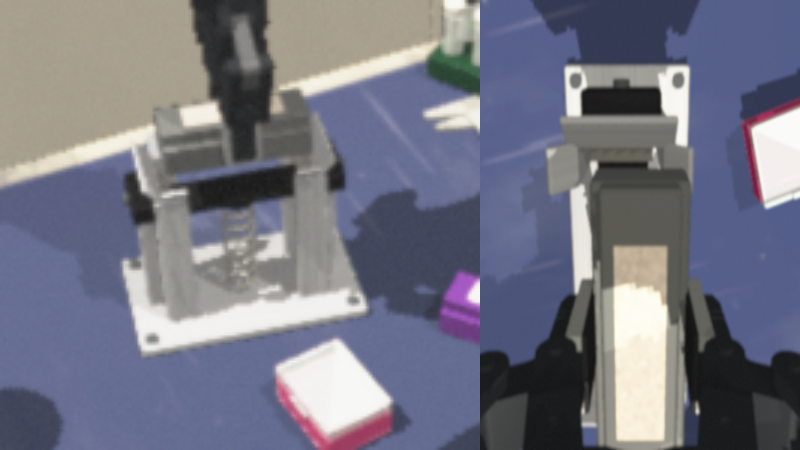

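Run:
```python
from h import *
s=observe(); print(s['ee_pos'],s['joint_positions'])
d=load('w3.png'); print(d['T'][:3,3])
hsv=cv2.cvtColor(d['img'],cv2.COLOR_BGR2HSV)
g=cv2.cvtColor(d['img'],cv2.COLOR_BGR2GRAY).astype(int)
print('col',g[180:245:2,320].tolist()); print('row195',g[195,240:380].tolist())
for p,z in(((320,224),.160),((320,355),.160),((320,185),.160)): print(p,onz(d,p,z))
# mouth projected
print(proj(d,[.549,.2035,.096]))
a=np.radians(-11.6);u=np.array([np.cos(a),np.sin(a)]);v=np.array([-u[1],u[0]])
for hx,hy,z in((.0475,.0195,.110),(.0475,-.0195,.110),(.0575,.0295,.122),(.0575,-.0295,.122)): print(hx,hy,z,proj(d,[*(np.array([.549,.2035])+hx*u+hy*v),z]).round(1))
```

```text
[0.5501186  0.19666688 0.14044537] [-0.09591183  0.50647844 -0.39553599  1.81993597  0.24789348  0.866238
 -2.38550231]
[0.62106274 0.18037277 0.28028507]
col [72, 68, 67, 80, 88, 91, 90, 90, 89, 90, 90, 91, 90, 90, 90, 90, 91, 89, 90, 91, 90, 95, 147, 172, 171, 175, 173, 169, 171, 177, 180, 179, 176]
row195 [99, 101, 100, 101, 99, 98, 99, 99, 100, 102, 101, 98, 98, 99, 97, 98, 97, 99, 122, 169, 207, 225, 227, 228, 229, 229, 230, 229, 229, 229, 230, 227, 209, 171, 135, 112, 92, 81, 80, 82, 77, 73, 69, 66, 72, 79, 85, 88, 89, 90, 90, 90, 90, 90, 90, 90, 90, 91, 89, 91, 90, 90, 90, 90, 90, 90, 90, 90, 91, 90, 90, 89, 90, 89, 91, 90, 90, 90, 89, 91, 91, 89, 91, 91, 90, 90, 90, 89, 92, 91, 90, 89, 89, 90, 90, 91, 90, 90, 90, 92, 91, 91, 90, 90, 90, 90, 91, 90, 92, 90, 90, 89, 90, 89, 89, 86, 84, 87, 89, 90, 90, 89, 87, 86, 89, 93, 96, 97, 97, 98, 97, 97, 97, 97, 97, 97, 97, 96, 97, 97]
(320, 224) [0.57617095 0.18919215 0.16      ]
(320, 355) [0.51476874 0.20192696 0.16      ]
(320, 185) [0.59159755 0.18599267 0.16      ]
[305.56156645 232.01322304]
0.0475 0.0195 0.11 [265.8 157.8]
0.0475 -0.0195 0.11 [340.5 157.6]
0.0575 0.0295 0.122 [240.  141.1]
0.0575 -0.0295 0.122 [363.3 140.8]
```

Emit:
move_arm:
  targets:
    - {"delta_pos": [0.002,0.004,0],"rotation": [0,0,0],"jaw": 0.2}
    - {"delta_pos": [0.0015,0.0035,0],"rotation": [0,0,0],"jaw": 0.2}
    - {"delta_pos": [0,0,0],"rotation": [0,0,0],"jaw": 0.2}
    - {"delta_pos": [0,0,0],"rotation": [0,0,0],"jaw": 0.2}
    - {"delta_pos": [0,0,0],"rotation": [0,0,0],"jaw": 0.2}

```text
clock: 5.05
ee_pos: [0.5544, 0.2055, 0.1417]
ee_rot: [[0.979, -0.204, 0.001], [-0.204, -0.979, 0.0], [0.001, -0.0, -1.0]]
force: [0.2, -0.1, -1.1]
gripper_width: 0.0339
finger_force: 85.3
```

```bash
cat >> h.py <<'E'
def held(d,zl):
    g=cv2.cvtColor(d['img'],cv2.COLOR_BGR2GRAY)[200:375,315:326].mean(1); r=np.where(g>120)[0]
    a=next(i for i in range(175) if g[i]>125)+200
    b=next(i for i in range(140,175) if g[i]<200)+200
    return a,b,(onz(d,(320,a),zl)+onz(d,(320,b),zl))/2
E
python3 - <<'E'
from h import *
d=snap('wrist','w4.png'); s=observe(); d=load('w4.png')
R=s['ee_rot'];print(s['ee_pos'],np.degrees(np.arctan2(R[1][0],R[0][0])),s['force'],s['gripper_width'])
print(held(load('w3.png'),.165),held(d,s['ee_pos'][2]+.0245))
E
```

```text
[0.55425924 0.20531357 0.14146551] -11.75480956280584 [ 0.23778273 -0.68176454 -1.69240581] 0.03395220936702547
(224, 354, array([0.54886844, 0.1948751 , 0.165     ])) (224, 354, array([0.55293003, 0.20493693, 0.16596551]))
```

Emit:
move_arm:
  targets:
    - {"delta_pos": [-0.004,-0.0015,0],"rotation": [0,0,0],"jaw": 0.2}
    - {"delta_pos": [0,0,-0.006],"rotation": [0,0,0],"jaw": 0.2}
    - {"delta_pos": [0,0,-0.006],"rotation": [0,0,0],"jaw": 0.2}
    - {"delta_pos": [0,0,0],"rotation": [0,0,0],"jaw": 0.2}
    - {"delta_pos": [0,0,0],"rotation": [0,0,0],"jaw": 0.2}
    - {"delta_pos": [0,0,0],"rotation": [0,0,0],"jaw": 0.2}
    - {"delta_pos": [0,0,0],"rotation": [0,0,0],"jaw": 0.2}

```text
clock: 5.68
ee_pos: [0.5502, 0.2039, 0.129]
ee_rot: [[0.979, -0.204, 0.0], [-0.204, -0.979, 0.0], [0.0, -0.0, -1.0]]
force: [0.2, -0.1, -0.1]
gripper_width: 0.0342
finger_force: 85.3
```

Settled on target; insert to ramp level.

Emit:
move_arm:
  targets:
    - {"delta_pos": [0,0,-0.006],"rotation": [0,0,0],"jaw": 0.2}
    - {"delta_pos": [0,0,-0.006],"rotation": [0,0,0],"jaw": 0.2}
    - {"delta_pos": [0,0,-0.006],"rotation": [0,0,0],"jaw": 0.2}
    - {"delta_pos": [0,0,-0.004],"rotation": [0,0,0],"jaw": 0.2}
    - {"delta_pos": [0,0,0],"rotation": [0,0,0],"jaw": 0.2}
    - {"delta_pos": [0,0,0],"rotation": [0,0,0],"jaw": 0.2}
    - {"delta_pos": [0,0,0],"rotation": [0,0,0],"jaw": 0.2}

```text
clock: 6.27
ee_pos: [0.5501, 0.2039, 0.1069]
ee_rot: [[0.979, -0.204, -0.0], [-0.204, -0.979, 0.0], [-0.0, -0.0, -1.0]]
force: [0.1, 1.1, -0.9]
gripper_width: 0.0339
finger_force: 85.5
```

Emit:
move_arm:
  targets:
    - {"delta_pos": [0,0,-0.005],"rotation": [0,0,0],"jaw": 0.2}
    - {"delta_pos": [0,0,-0.005],"rotation": [0,0,0],"jaw": 0.2}
    - {"delta_pos": [0,0,-0.005],"rotation": [0,0,0],"jaw": 0.2}
    - {"delta_pos": [0,0,-0.005],"rotation": [0,0,0],"jaw": 0.2}
    - {"delta_pos": [0,0,0],"rotation": [0,0,0],"jaw": 0.2}
    - {"delta_pos": [0,0,0],"rotation": [0,0,0],"jaw": 0.2}

```text
clock: 6.77
ee_pos: [0.5507, 0.2042, 0.0871]
ee_rot: [[0.979, -0.204, 0.001], [-0.204, -0.979, 0.001], [0.001, -0.001, -1.0]]
force: [2.1, 0.8, 2.7]
gripper_width: 0.0341
finger_force: 85.9
```

Emit:
move_arm:
  targets:
    - {"delta_pos": [0,0,-0.006],"rotation": [0,0,0],"jaw": 0.2}
    - {"delta_pos": [0,0,-0.006],"rotation": [0,0,0],"jaw": 0.2}
    - {"delta_pos": [0,0,-0.006],"rotation": [0,0,0],"jaw": 0.2}
    - {"delta_pos": [0,0,-0.004],"rotation": [0,0,0],"jaw": 0.2}
    - {"delta_pos": [0,0,0],"rotation": [0,0,0],"jaw": 0.2}
    - {"delta_pos": [0,0,0],"rotation": [0,0,0],"jaw": 0.2}

```text
clock: 7.27
ee_pos: [0.5506, 0.2041, 0.0654]
ee_rot: [[0.979, -0.204, 0.001], [-0.204, -0.979, 0.0], [0.001, -0.001, -1.0]]
force: [0.4, 0.1, 5.3]
gripper_width: 0.034
finger_force: 86.1
```

Run:
```python
from h import *
i=snap('scene','s3.png')['img'][110:270,200:360]; t=snap('wrist','w5.png')['img'][60:380,180:460]
cv2.imwrite('pics/s3c.png',np.hstack([cv2.resize(i,(450,450)),cv2.resize(t,(350,450))]))
```

```text
(no output)
```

View pics/s3c.png

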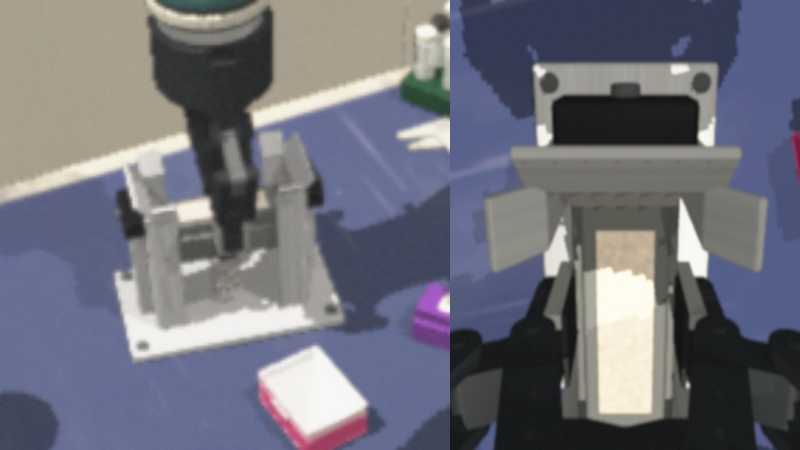

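Emit:
move_arm:
  targets:
    - {"delta_pos": [0,0,0],"rotation": [0,0,0],"jaw": 0.5}
    - {"delta_pos": [0,0,0],"rotation": [0,0,0],"jaw": 0.6}
    - {"delta_pos": [0,0,0],"rotation": [0,0,0],"jaw": 0.65}
    - {"delta_pos": [0,0,0],"rotation": [0,0,0],"jaw": 0.65}
    - {"delta_pos": [0,0,0.02],"rotation": [0,0,0],"jaw": 0.65}
    - {"delta_pos": [0,0,0.03],"rotation": [0,0,0],"jaw": 0.65}
    - {"delta_pos": [0,0,0.035],"rotation": [0,0,0],"jaw": 0.7}
    - {"delta_pos": [0,0,0.035],"rotation": [0,0,0],"jaw": 0.8}
    - {"delta_pos": [0,0,0.025],"rotation": [0,0,0],"jaw": 0.9}

```text
clock: 8.12
ee_pos: [0.5505, 0.2041, 0.2127]
ee_rot: [[0.979, -0.204, 0.002], [-0.204, -0.979, 0.001], [0.002, -0.001, -1.0]]
force: [0.3, 0.6, 1.3]
gripper_width: 0.0766
finger_force: 0.0
```

Emit:
move_arm:
  targets:
    - {"delta_pos": [0.01,-0.028,0],"rotation": [0,0,0.02],"jaw": 1}
    - {"delta_pos": [0.01,-0.028,0],"rotation": [0,0,0.02],"jaw": 1}
    - {"delta_pos": [0.01,-0.028,0],"rotation": [0,0,0.02],"jaw": 1}
    - {"delta_pos": [0.01,-0.028,0],"rotation": [0,0,0.02],"jaw": 1}
    - {"delta_pos": [0.01,-0.028,-0.01],"rotation": [0,0,0.02],"jaw": 1}
    - {"delta_pos": [0.01,-0.028,-0.01],"rotation": [0,0,0.02],"jaw": 1}
    - {"delta_pos": [0.01,-0.028,-0.01],"rotation": [0,0,0.02],"jaw": 1}
    - {"delta_pos": [0.01,-0.028,-0.01],"rotation": [0,0,0.017],"jaw": 1}
    - {"delta_pos": [0,0,0],"rotation": [0,0,0],"jaw": 1}
    - {"delta_pos": [0,0,0],"rotation": [0,0,0],"jaw": 1}
    - {"delta_pos": [0,0,0],"rotation": [0,0,0],"jaw": 1}
    - {"delta_pos": [0,0,0],"rotation": [0,0,0],"jaw": 1}

```text
clock: 9.12
ee_pos: [0.6299, -0.0184, 0.1702]
ee_rot: [[0.999, -0.046, 0.0], [-0.046, -0.999, 0.001], [0.0, -0.001, -1.0]]
force: [0.1, -0.2, -0.1]
gripper_width: 0.0853
finger_force: 0.0
```

Run:
```python
from h import *
d=snap('wrist','w6.png'); d=load('w6.png'); s=observe(); R=s['ee_rot'];print(s['ee_pos'],np.degrees(np.arctan2(R[1][0],R[0][0])))
c=proj(d,[.631,-.0216,.028]); print(c); x,y=map(int,c)
for lo,sm in((205,40),(150,90),(125,90)): print(label(d,(x-28,y-60,x+28,y+60),lo=lo,smax=sm))
t=snap('top','t2.png')['img'][165:265,245:345]
cv2.imwrite('pics/t2c.png',np.hstack([cv2.resize(t,(400,400)),cv2.resize(d['img'][y-80:y+80,x-80:x+80],(400,400))]))
```

```text
[ 0.62995245 -0.01828888  0.17039331] -2.626420994501367
[322.69857409 187.70900479]
(array([625.2, -21. ]), array([24.1, 73.8]), -3.1)
(array([628.6, -24.2]), array([ 41.9, 110.1]), -1.1)
(array([629.2, -20.3]), array([ 49.7, 111.2]), -1.1)
```

View pics/t2c.png

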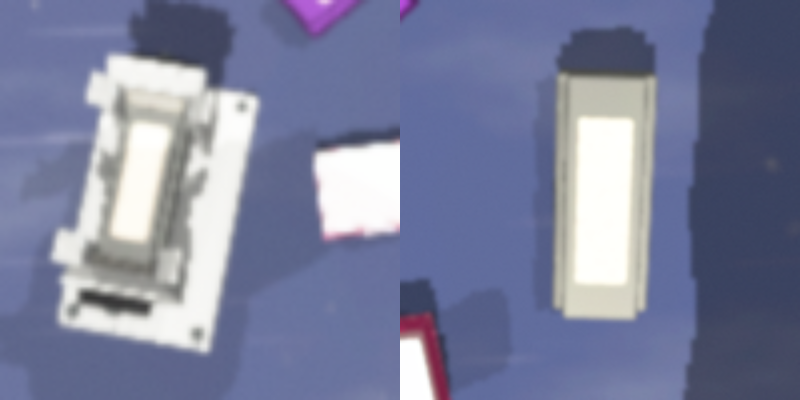

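Emit:
move_arm:
  squeeze: 80
  targets:
    - {"delta_pos": [0.0015,-0.0035,-0.03],"rotation": [0,0,0],"jaw": 1}
    - {"delta_pos": [0,0,-0.036],"rotation": [0,0,0],"jaw": 1}
    - {"delta_pos": [0,0,-0.036],"rotation": [0,0,0],"jaw": 1}
    - {"delta_pos": [0,0,-0.03],"rotation": [0,0,0],"jaw": 0.8}
    - {"delta_pos": [0,0,-0.02],"rotation": [0,0,0],"jaw": 0.6}
    - {"delta_pos": [0,0,-0.014],"rotation": [0,0,0],"jaw": 0.55}
    - {"delta_pos": [0,0,0],"rotation": [0,0,0],"jaw": 0.5}
    - {"delta_pos": [0,0,0],"rotation": [0,0,0],"jaw": 0.5}
    - {"delta_pos": [0,0,0],"rotation": [0,0,0],"jaw": 0.5}

```text
clock: 9.97
ee_pos: [0.6329, -0.0232, 0.0056]
ee_rot: [[0.999, -0.048, 0.003], [-0.048, -0.999, 0.0], [0.003, -0.0, -1.0]]
force: [0.0, -1.6, 0.3]
gripper_width: 0.043
finger_force: 0.0
```

Emit:
move_arm:
  targets:
    - {"delta_pos": [0,0.001,-0.001],"rotation": [0,0,0],"jaw": 0.4}
    - {"delta_pos": [0,0,0],"rotation": [0,0,0],"jaw": 0.2}
    - {"delta_pos": [0,0,0],"rotation": [0,0,0],"jaw": 0.2}
    - {"delta_pos": [0,0,0],"rotation": [0,0,0],"jaw": 0.2}
    - {"delta_pos": [0,0,0],"rotation": [0,0,0],"jaw": 0.2}

```text
clock: 10.38
ee_pos: [0.6335, -0.0229, 0.0059]
ee_rot: [[0.999, -0.049, 0.004], [-0.049, -0.999, -0.001], [0.004, 0.0, -1.0]]
force: [-1.3, -0.2, 6.2]
gripper_width: 0.0339
finger_force: 80.2
```

Emit:
move_arm:
  targets:
    - {"delta_pos": [0,0,0.03],"rotation": [0,0,0],"jaw": 0.2}
    - {"delta_pos": [0,0,0.04],"rotation": [0,0,0],"jaw": 0.2}
    - {"delta_pos": [0,0,0.04],"rotation": [0,0,0],"jaw": 0.2}
    - {"delta_pos": [-0.0103,0.028,0.015],"rotation": [0,0,-0.02],"jaw": 0.2}
    - {"delta_pos": [-0.0103,0.028,0.015],"rotation": [0,0,-0.02],"jaw": 0.2}
    - {"delta_pos": [-0.0103,0.028,0.015],"rotation": [0,0,-0.02],"jaw": 0.2}
    - {"delta_pos": [-0.0103,0.028,0.015],"rotation": [0,0,-0.02],"jaw": 0.2}
    - {"delta_pos": [-0.0103,0.028,0],"rotation": [0,0,-0.02],"jaw": 0.2}
    - {"delta_pos": [-0.0103,0.028,0],"rotation": [0,0,-0.02],"jaw": 0.2}
    - {"delta_pos": [-0.0103,0.028,0],"rotation": [0,0,-0.02],"jaw": 0.2}
    - {"delta_pos": [-0.0103,0.028,0],"rotation": [0,0,-0.016],"jaw": 0.2}
    - {"delta_pos": [0,0,0],"rotation": [0,0,0],"jaw": 0.2}

```text
clock: 11.38
ee_pos: [0.5464, 0.2092, 0.1751]
ee_rot: [[0.981, -0.194, 0.002], [-0.194, -0.981, 0.005], [0.001, -0.005, -1.0]]
force: [-0.6, 0.7, -0.0]
gripper_width: 0.0343
finger_force: 79.8
```

Emit:
move_arm:
  targets:
    - {"delta_pos": [0,0,0],"rotation": [0,0,0],"jaw": 0.2}
    - {"delta_pos": [0,0,0],"rotation": [0,0,0],"jaw": 0.2}
    - {"delta_pos": [0,0,0],"rotation": [0,0,0],"jaw": 0.2}
    - {"delta_pos": [0,0,0],"rotation": [0,0,0],"jaw": 0.2}

```text
clock: 11.72
ee_pos: [0.5499, 0.1997, 0.1732]
ee_rot: [[0.979, -0.205, 0.001], [-0.205, -0.979, -0.001], [0.001, 0.0, -1.0]]
force: [0.5, -0.7, -0.7]
gripper_width: 0.0339
finger_force: 79.8
```

Run:
```python
from h import *
d=snap('wrist','w7.png'); s=observe(); d=load('w7.png')
R=s['ee_rot'];print(s['ee_pos'],np.degrees(np.arctan2(R[1][0],R[0][0])),s['force'],s['gripper_width'])
print(held(load('w4.png'),.1660)); 
for o in(.0225,.0245): print(held(d,s['ee_pos'][2]+o))
g=cv2.cvtColor(d['img'],cv2.COLOR_BGR2GRAY).astype(int); g4=cv2.cvtColor(cv2.imread('pics/w4.png'),cv2.COLOR_BGR2GRAY).astype(int)
for q in(g4,g):
  for r in(240,340):
    w=np.where(q[r,285:356]>130)[0]+285; print(r,w.min(),w.max())
```

```text
[0.54981761 0.19988431 0.17305659] -11.83223247848164 [ 0.35789414  0.79478504 -0.18235926] 0.03382821101334723
(224, 354, array([0.55295129, 0.20493253, 0.166     ]))
(225, 353, array([0.54736473, 0.19942238, 0.19555659]))
(225, 353, array([0.54859731, 0.19916701, 0.19755659]))
240 297 343
340 285 355
240 285 343
340 285 354
```

Emit:
move_arm:
  targets:
    - {"delta_pos": [0.0016,0.004,0],"rotation": [0,0,0],"jaw": 0.2}
    - {"delta_pos": [0,0,-0.01],"rotation": [0,0,0],"jaw": 0.2}
    - {"delta_pos": [0,0,-0.015],"rotation": [0,0,0],"jaw": 0.2}
    - {"delta_pos": [0,0,-0.01],"rotation": [0,0,0],"jaw": 0.2}
    - {"delta_pos": [0,0,-0.006],"rotation": [0,0,0],"jaw": 0.2}
    - {"delta_pos": [0,0,0],"rotation": [0,0,0],"jaw": 0.2}
    - {"delta_pos": [0,0,0],"rotation": [0,0,0],"jaw": 0.2}
    - {"delta_pos": [0,0,0],"rotation": [0,0,0],"jaw": 0.2}
    - {"delta_pos": [0,0,0],"rotation": [0,0,0],"jaw": 0.2}

```text
clock: 12.52
ee_pos: [0.5512, 0.2056, 0.1326]
ee_rot: [[0.979, -0.203, 0.001], [-0.203, -0.979, 0.0], [0.001, -0.001, -1.0]]
force: [-0.5, 0.7, -0.5]
gripper_width: 0.0338
finger_force: 79.8
```

Emit:
move_arm:
  targets:
    - {"delta_pos": [0,-0.0015,0],"rotation": [0,0,0],"jaw": 0.2}
    - {"delta_pos": [0,0,-0.006],"rotation": [0,0,0],"jaw": 0.2}
    - {"delta_pos": [0,0,-0.006],"rotation": [0,0,0],"jaw": 0.2}
    - {"delta_pos": [0,0,-0.006],"rotation": [0,0,0],"jaw": 0.2}
    - {"delta_pos": [0,0,-0.004],"rotation": [0,0,0],"jaw": 0.2}
    - {"delta_pos": [0,0,0],"rotation": [0,0,0],"jaw": 0.2}
    - {"delta_pos": [0,0,0],"rotation": [0,0,0],"jaw": 0.2}
    - {"delta_pos": [0,0,0],"rotation": [0,0,0],"jaw": 0.2}

```text
clock: 13.18
ee_pos: [0.5507, 0.2039, 0.1098]
ee_rot: [[0.979, -0.203, -0.0], [-0.203, -0.979, -0.0], [-0.0, 0.0, -1.0]]
force: [0.7, 0.5, -0.2]
gripper_width: 0.0338
finger_force: 79.9
```

Emit:
move_arm:
  targets:
    - {"delta_pos": [0,0,-0.005],"rotation": [0,0,0],"jaw": 0.2}
    - {"delta_pos": [0,0,-0.005],"rotation": [0,0,0],"jaw": 0.2}
    - {"delta_pos": [0,0,-0.005],"rotation": [0,0,0],"jaw": 0.2}
    - {"delta_pos": [0,0,-0.005],"rotation": [0,0,0],"jaw": 0.2}
    - {"delta_pos": [0,0,0],"rotation": [0,0,0],"jaw": 0.2}
    - {"delta_pos": [0,0,0],"rotation": [0,0,0],"jaw": 0.2}

```text
clock: 13.68
ee_pos: [0.5521, 0.2044, 0.0908]
ee_rot: [[0.979, -0.203, 0.003], [-0.203, -0.979, 0.001], [0.003, -0.002, -1.0]]
force: [2.1, 0.3, 4.4]
gripper_width: 0.0339
finger_force: 80.7
```

Emit:
move_arm:
  targets:
    - {"delta_pos": [0,0,-0.006],"rotation": [0,0,0],"jaw": 0.2}
    - {"delta_pos": [0,0,-0.006],"rotation": [0,0,0],"jaw": 0.2}
    - {"delta_pos": [0,0,-0.006],"rotation": [0,0,0],"jaw": 0.2}
    - {"delta_pos": [0,0,-0.005],"rotation": [0,0,0],"jaw": 0.2}
    - {"delta_pos": [0,0,0],"rotation": [0,0,0],"jaw": 0.2}
    - {"delta_pos": [0,0,0],"rotation": [0,0,0],"jaw": 0.2}

```text
clock: 14.18
ee_pos: [0.5517, 0.2043, 0.0678]
ee_rot: [[0.979, -0.203, 0.002], [-0.203, -0.979, 0.001], [0.002, -0.001, -1.0]]
force: [1.8, -0.5, 6.2]
gripper_width: 0.0342
finger_force: 80.9
```

Run:
```python
from h import *
i=snap('scene','s4.png')['img'][110:270,200:360]; t=snap('wrist','w8.png')['img'][60:380,180:460]
cv2.imwrite('pics/s4c.png',np.hstack([cv2.resize(i,(450,450)),cv2.resize(t,(350,450))]))
```

```text
(no output)
```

View pics/s4c.png

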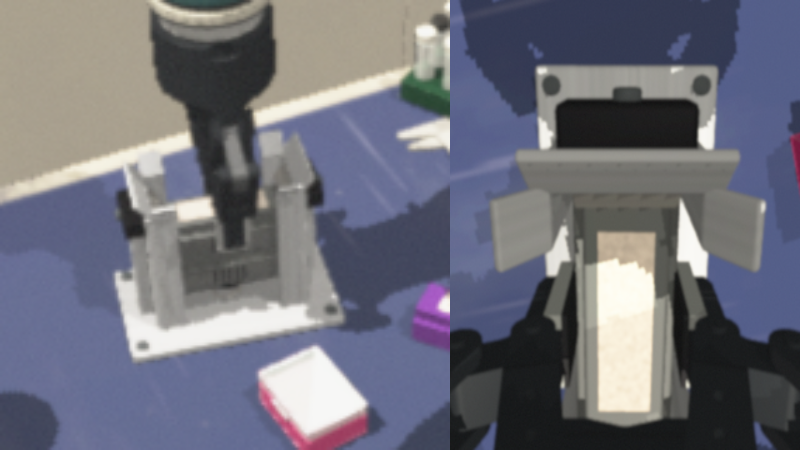

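Emit:
move_arm:
  targets:
    - {"delta_pos": [-0.0005,0,-0.0015],"rotation": [0,0,0],"jaw": 0.2}
    - {"delta_pos": [0,0,0],"rotation": [0,0,0],"jaw": 0.2}
    - {"delta_pos": [0,0,0],"rotation": [0,0,0],"jaw": 0.2}
    - {"delta_pos": [0,0,0],"rotation": [0,0,0],"jaw": 0.5}
    - {"delta_pos": [0,0,0],"rotation": [0,0,0],"jaw": 0.6}
    - {"delta_pos": [0,0,0],"rotation": [0,0,0],"jaw": 0.65}
    - {"delta_pos": [0,0,0],"rotation": [0,0,0],"jaw": 0.65}

```text
clock: 14.87
ee_pos: [0.5496, 0.2035, 0.0649]
ee_rot: [[0.979, -0.203, -0.002], [-0.203, -0.979, -0.001], [-0.001, 0.001, -1.0]]
force: [-0.7, 0.3, -0.4]
gripper_width: 0.0552
finger_force: 0.0
```

Emit:
move_arm:
  targets:
    - {"delta_pos": [0,0,0.015],"rotation": [0,0,0],"jaw": 0.65}
    - {"delta_pos": [0,0,0.025],"rotation": [0,0,0],"jaw": 0.65}
    - {"delta_pos": [0,0,0.035],"rotation": [0,0,0],"jaw": 0.65}
    - {"delta_pos": [0,0,0.035],"rotation": [0,0,0],"jaw": 0.65}
    - {"delta_pos": [-0.03,0,0.025],"rotation": [0,0,0],"jaw": 0.65}
    - {"delta_pos": [-0.03,0,0.01],"rotation": [0,0,0],"jaw": 0.7}
    - {"delta_pos": [-0.02,-0.02,0],"rotation": [0,0,0],"jaw": 0.7}
    - {"delta_pos": [0,0,0],"rotation": [0,0,0],"jaw": 0.7}
    - {"delta_pos": [0,0,0],"rotation": [0,0,0],"jaw": 0.7}
    - {"delta_pos": [0,0,0],"rotation": [0,0,0],"jaw": 0.7}

```text
clock: 15.7
ee_pos: [0.4708, 0.1838, 0.2104]
ee_rot: [[0.979, -0.203, 0.0], [-0.203, -0.979, 0.0], [0.0, -0.0, -1.0]]
force: [-0.1, 0.5, -0.4]
gripper_width: 0.0598
finger_force: 0.0
```

Run:
```python
from h import *
i=snap('scene','s5.png')['img'][110:270,200:360]; t=snap('wrist','w9.png')['img'][0:200,220:380]
cv2.imwrite('pics/s5c.png',np.hstack([cv2.resize(i,(430,450)),cv2.resize(t,(360,450))]))
```

```text
(no output)
```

View pics/s5c.png

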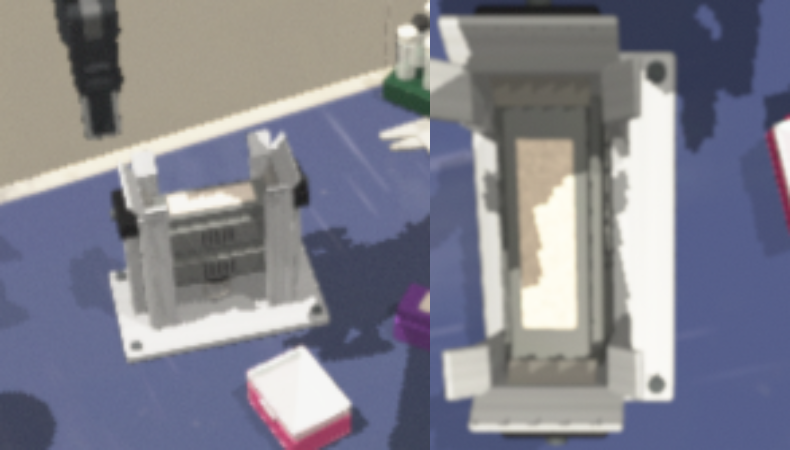

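The two cassettes are stacked, and both lips are shut over the ends. The gripper is clear.

```bash
python3 -c "
from station import *
print(job_done())"
```

```text
the job is handed in; nothing more can be done
None
```

Both small cassettes are loaded in the magazine, one on the other; the last pictures show both lips shut over them and the gripper clear. I handed the job in at about 16 s, and no verdict came back.

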